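Sort sealed glass blanks by weight at the lampworking bench

ROBOT

A 7-joint arm with a two-finger parallel gripper is mounted at the origin on the work surface. World frame = base frame: x ahead of the robot, y to its left, z up, the work surface at z = 0. Lengths are in mm, angles in rad, forces in N, time in s.
With the tool pointing down it reaches from about 400 to 875 mm from the base axis. Payload 4.4 kg.
Tool frame: the origin (TCP) lies midway between the tips of the shut fingers; the grasp point (between the pads) lies 19 mm behind it; z points along the fingers, y is the line along which they close (so a half turn about z gives the same grasp; the last joint's range is limited). The gripper opens to 85 mm and grips with 20 to 120 N. Pads are 22 mm wide; open, the fingers measure 114 mm over their backs; the gripper's body (76 mm by 85 mm) begins 54 mm behind the grasp point. The pads swing forward as they close: fully open they stand 13 mm farther back than shut.
Start: joints at [1.242, 0.628, 0.038, 1.517, -0.027, 0.996, -0.02], TCP at [168.889, -627.69, 206.713] pointing down, gripper open.
Joint ranges: [-3.06, 3.06], [-0.37, 2.12], [-1.25, 1.32], [0.18, 2.47], [-1.1, 4.24], [0.23, 1.98], [-2.94, 2.94]. Speed limits (rad/s): [2.57, 2.57, 3.14, 3.14, 3.14, 3.14, 3.14].

INTERFACE

Orientations are given as [roll, pitch, yaw] about the fixed x, y, z axes, in that order (R = Rz(yaw) Ry(pitch) Rx(roll)).
In Python, from cell import telemetry, eyes, ctrl, finder gives the robot as it stands.
- The arm moves only by the tool move_arm, never from a script. Its argument "steps" is a list of rows, each a list of 7 numbers: the turn, a rotation vector about the world's x, y, z in degrees, then the shift along the world's x, y, z in m, then the finger opening in m, from 0 to 0.0854. A call has 1 to 5 rows; each row shifts and turns the commanded pose from where the row before left it; what a row does not reach is not made up. A row lasts 1/10 s, in which the tool goes at most 50 mm and 8.59 degrees, less where a joint would pass 70% of its speed; a pose out of reach is approached as far as the arm can. A call with a gripper value outside its range is refused whole. The fingers move at their own pace and stop on an object; the grip force is fixed at half the most. Time passes only in rows, so rows that do not move let the fingers close. It gives the time, the measured TCP pose, the force, the opening and the grip force at its end, in the units of the state.
- telemetry.read_state(): the state, without advancing time (a new reading comes with each control period).
- eyes.get_image(name): name is "scene" or "top" or "wrist"; returns (picture, depth): 400x640x3 uint8, blue, green, red; 400x640 float32, mm along the optical axis (not along the pixel's ray), 0 where there is no reading.
- eyes.calibration(name): a dict with "fx", "fy", "cx", "cy" (pixels), "position" and "attitude" of the camera in the world. Camera axes: x right, y down, z forward; pixel columns grow to the right and rows downward; lengths in mm; the calibration is good to about 2 mm. A picture is of the moment at which its call begins: read the wrist's pose just before it. calibration takes no time and is no camera call; for the wrist camera it gives the pose at the moment of the call.
- ctrl.finish_job(): hands the job in; it is judged then, once.
Trained networks look in the newest picture that a camera, given by its name, has taken for a name from the list of things; names that differ only in an ending like _2 or _b are one class to them, and where a whole thing is asked for, a point or a joint stands for the part that bears it (a point fixed in the world has none). Each returns a list of dicts, best first, with "confidence" (0 to 1); they miss things now and then, are a little off and sometimes report something else, mostly with a low value. They report only what shows in the picture. A call takes as long as a camera call. They do not tell look-alikes from the thing itself.
- finder.boxes_of(camera, name): "location" ([x, y, z] in mm, in the coordinates of the camera as it stood for that picture, good to about 4 mm: the middle of the surface that is visible of it).
- finder.cut_out(camera, name): "mask" (400x640 bool, what is visible of it).
- finder.pinpoint(camera, name): "location" ([x, y, z] in mm, in the coordinates of the camera as it stood for that picture, good to about 4 mm: a listed point, or the origin of a listed thing).
The state is a dict: "clock": time; "qpos": joint angles; "qd": joint speeds; "tau": joint torques, N m; "eef_pos": TCP position; "tool_rot": TCP orientation; "force": force on the tool from outside, world axes, zero at the start; "torque": the same for the moment, N m; "width": finger opening in mm; "gripper_force": force on a finger pad.
Only numpy, scipy, OpenCV 4.12 (cv2) and the standard library are available. Lean on these libraries where they do the work, as an engineer would, in place of code of your own. Each camera call takes 0.05 s, during which the arm holds its last target. There are 200 camera calls.

TASK

Sort the two glass tube blanks by weight: one after the other, lift a blank level and just clear of the bench where it lies (a few centimetres), hold it still for a second to feel its load, and put it away before taking the other. Over 400 g it is heavy and goes across the raised rack, an end cap squarely on each rail; under 400 g it is light and lies flat in the low tray (within 50 g of that either will do; both may belong side by side in one place). It is glass, so set it down gently, and leave the screwdriver, bulb, paddle and jar where they are.

Things in the scene. Friction and masses are not known exactly. Their poses are not given: they have to be found in the camera images.
- blank_a: sealed glass tube blank, one of two alike: round frosted tube, diameter 46, length 160 mm overall, with a square black rubber cap (52 x 52, 24 mm long) on each end so it lies without rolling; 112 mm of bare tube to grip across. Origin at its centre, 26 mm above what it lies on; x along the tube, z up. Weighs 120 to 690 g, balanced at its centre; only lifting tells; both may be heavy or both light
- blank_b: sealed glass tube blank, the other one: round frosted tube, diameter 46, length 160 mm overall, with a square black rubber cap (52 x 52, 24 mm long) on each end so it lies without rolling; 112 mm of bare tube to grip across. Origin at its centre, 26 mm above what it lies on; x along the tube, z up. Weighs 120 to 690 g, balanced at its centre; only lifting tells; both may be heavy or both light
- rack: fixed wooden rack of two parallel rails, each 30 mm wide, 220 mm long, flat top 70 mm above the bench; centre lines 136 mm apart (as are the centres of a blank's caps). Origin on the bench at its middle; y along the rails, x across them (rails at x = +68 and -68 mm). Blanks lie across both rails, along x; room for two, at y = +55 and -55 mm. May stand left or right
- tray: low open plywood tray, fixed to the bench, 210 mm (x) by 240 mm (y) outside, 30 mm high, walls and floor 6 mm thick. Origin on the bench at its middle. Room for two blanks side by side, along the tray's x, centred at y = +55 and -55 mm. Stands on the other side of the blanks from the rack
- screwdriver: loose screwdriver with a blue handle, 170 mm long and under 35 mm thick, lying on the bench along x between the two blanks; leave it alone. Origin under its middle
- bulb: small clear glass bulb with a short upright stem on a round cork foot 76 mm across, 126 mm high in all, loose, behind the blanks; leave it alone. Origin under its foot's centre
- paddle: loose flat dark marking paddle (blade 80 x 60 x 10 mm, wooden handle, 190 mm long in all), behind the blanks; leave it alone. Origin at the underside near the joint of blade and handle; the blade points along its +x
- jar: amber glass jar with a metal cap, 68 mm across and 90 mm high, loose, behind the blanks; leave it alone. Origin under its middle
There are look-alikes about, which are no part of the job. Leave any pink or yellow look-alike of the blank_a alone.

How it is judged (in metres and radians):
On the way, in this order (a step that is already met when the one before it is completed fails the run):
1. one blank is lifted level and just clear of the bench and held still to feel its weight (((height (world z) of blank_a between 0.038 and 0.13 m and contact force between blank_a and the fingers above 1 N and horizontal distance between blank_a and rack above 0.16 m and horizontal distance between blank_a and tray above 0.16 m and angle between blank_a's own x axis and vertical between 1.4208 and 1.7208 rad and linear speed of blank_a below 0.03 m/s) or (height (world z) of blank_b between 0.038 and 0.13 m and contact force between blank_b and the fingers above 1 N and horizontal distance between blank_b and rack above 0.16 m and horizontal distance between blank_b and tray above 0.16 m and angle between blank_b's own x axis and vertical between 1.4208 and 1.7208 rad and linear speed of blank_b below 0.03 m/s))), for 0.3 s.
2. one blank lies released in its right place (heavy across the rack's rails, light flat in the tray) ((((x of blank_a in the frame of rack between -0.016 and 0.016 m and y of blank_a in the frame of rack between -0.105 and 0.105 m and z of blank_a in the frame of rack between 0.09 and 0.102 m and angle between the x axis of blank_a and the x axis of rack, either way round below 0.25 rad and contact force between blank_a and rack above 3.43 N and angle between blank_a's own x axis and vertical between 1.4208 and 1.7208 rad and linear speed of blank_a below 0.03 m/s and contact force between blank_a and the fingers below 0.05 N) or (x of blank_a in the frame of tray between -0.1 and 0.1 m and y of blank_a in the frame of tray between -0.115 and 0.115 m and z of blank_a in the frame of tray between 0.026 and 0.038 m and contact force between blank_a and tray below 4.41 N and angle between blank_a's own x axis and vertical between 1.4208 and 1.7208 rad and linear speed of blank_a below 0.03 m/s and contact force between blank_a and the fingers below 0.05 N)) or ((x of blank_b in the frame of rack between -0.016 and 0.016 m and y of blank_b in the frame of rack between -0.105 and 0.105 m and z of blank_b in the frame of rack between 0.09 and 0.102 m and angle between the x axis of blank_b and the x axis of rack, either way round below 0.25 rad and contact force between blank_b and rack above 3.43 N and angle between blank_b's own x axis and vertical between 1.4208 and 1.7208 rad and linear speed of blank_b below 0.03 m/s and contact force between blank_b and the fingers below 0.05 N) or (x of blank_b in the frame of tray between -0.1 and 0.1 m and y of blank_b in the frame of tray between -0.115 and 0.115 m and z of blank_b in the frame of tray between 0.026 and 0.038 m and contact force between blank_b and tray below 4.41 N and angle between blank_b's own x axis and vertical between 1.4208 and 1.7208 rad and linear speed of blank_b below 0.03 m/s and contact force between blank_b and the fingers below 0.05 N)))), for 0.2 s.
3. with one blank put away, the other is lifted level and just clear of the bench and held still (((((x of blank_a in the frame of rack between -0.016 and 0.016 m and y of blank_a in the frame of rack between -0.105 and 0.105 m and z of blank_a in the frame of rack between 0.09 and 0.102 m and angle between the x axis of blank_a and the x axis of rack, either way round below 0.25 rad and contact force between blank_a and rack above 3.43 N and angle between blank_a's own x axis and vertical between 1.4208 and 1.7208 rad and linear speed of blank_a below 0.03 m/s and contact force between blank_a and the fingers below 0.05 N) or (x of blank_a in the frame of tray between -0.1 and 0.1 m and y of blank_a in the frame of tray between -0.115 and 0.115 m and z of blank_a in the frame of tray between 0.026 and 0.038 m and contact force between blank_a and tray below 4.41 N and angle between blank_a's own x axis and vertical between 1.4208 and 1.7208 rad and linear speed of blank_a below 0.03 m/s and contact force between blank_a and the fingers below 0.05 N)) and (height (world z) of blank_b between 0.038 and 0.13 m and contact force between blank_b and the fingers above 1 N and horizontal distance between blank_b and rack above 0.16 m and horizontal distance between blank_b and tray above 0.16 m and angle between blank_b's own x axis and vertical between 1.4208 and 1.7208 rad and linear speed of blank_b below 0.03 m/s)) or (((x of blank_b in the frame of rack between -0.016 and 0.016 m and y of blank_b in the frame of rack between -0.105 and 0.105 m and z of blank_b in the frame of rack between 0.09 and 0.102 m and angle between the x axis of blank_b and the x axis of rack, either way round below 0.25 rad and contact force between blank_b and rack above 3.43 N and angle between blank_b's own x axis and vertical between 1.4208 and 1.7208 rad and linear speed of blank_b below 0.03 m/s and contact force between blank_b and the fingers below 0.05 N) or (x of blank_b in the frame of tray between -0.1 and 0.1 m and y of blank_b in the frame of tray between -0.115 and 0.115 m and z of blank_b in the frame of tray between 0.026 and 0.038 m and contact force between blank_b and tray below 4.41 N and angle between blank_b's own x axis and vertical between 1.4208 and 1.7208 rad and linear speed of blank_b below 0.03 m/s and contact force between blank_b and the fingers below 0.05 N)) and (height (world z) of blank_a between 0.038 and 0.13 m and contact force between blank_a and the fingers above 1 N and horizontal distance between blank_a and rack above 0.16 m and horizontal distance between blank_a and tray above 0.16 m and angle between blank_a's own x axis and vertical between 1.4208 and 1.7208 rad and linear speed of blank_a below 0.03 m/s)))), for 0.3 s.
At the end, for the whole second after the job is handed in: Both blanks at rest, released, level to 0.15 rad: any over 450 g across both rack rails (centred across them to 16 mm, square to 0.25 rad, within 105 mm of the rack's middle along them), any under 350 g flat on the tray floor, 350 to 450 g in either; weight judged by the load there (((x of blank_a in the frame of rack between -0.016 and 0.016 m and y of blank_a in the frame of rack between -0.105 and 0.105 m and z of blank_a in the frame of rack between 0.09 and 0.102 m and angle between the x axis of blank_a and the x axis of rack, either way round below 0.25 rad and contact force between blank_a and rack above 3.43 N and angle between blank_a's own x axis and vertical between 1.4208 and 1.7208 rad and linear speed of blank_a below 0.03 m/s and contact force between blank_a and the fingers below 0.05 N) or (x of blank_a in the frame of tray between -0.1 and 0.1 m and y of blank_a in the frame of tray between -0.115 and 0.115 m and z of blank_a in the frame of tray between 0.026 and 0.038 m and contact force between blank_a and tray below 4.41 N and angle between blank_a's own x axis and vertical between 1.4208 and 1.7208 rad and linear speed of blank_a below 0.03 m/s and contact force between blank_a and the fingers below 0.05 N)) and ((x of blank_b in the frame of rack between -0.016 and 0.016 m and y of blank_b in the frame of rack between -0.105 and 0.105 m and z of blank_b in the frame of rack between 0.09 and 0.102 m and angle between the x axis of blank_b and the x axis of rack, either way round below 0.25 rad and contact force between blank_b and rack above 3.43 N and angle between blank_b's own x axis and vertical between 1.4208 and 1.7208 rad and linear speed of blank_b below 0.03 m/s and contact force between blank_b and the fingers below 0.05 N) or (x of blank_b in the frame of tray between -0.1 and 0.1 m and y of blank_b in the frame of tray between -0.115 and 0.115 m and z of blank_b in the frame of tray between 0.026 and 0.038 m and contact force between blank_b and tray below 4.41 N and angle between blank_b's own x axis and vertical between 1.4208 and 1.7208 rad and linear speed of blank_b below 0.03 m/s and contact force between blank_b and the fingers below 0.05 N))); the robot touches nothing.
It fails at once if a blank is dropped: it falls free of the fingers at more than 0.4 m/s (a drop of about 10 mm) ((linear speed of blank_a above 0.4 m/s and contact force between blank_a and the fingers below 0.05 N) or (linear speed of blank_b above 0.4 m/s and contact force between blank_b and the fingers below 0.05 N)).
It fails at once if a blank is knocked against the rack, the tray or the other blank with more than 100 N (contact force between any of blank_a, blank_b and rack above 100 N or contact force between any of blank_a, blank_b and tray above 100 N or contact force between blank_a and blank_b above 100 N).
It fails at once if the screwdriver, bulb, paddle or jar is moved by more than 30 mm (distance of any of screwdriver, bulb, paddle, jar from where it was at the start of the episode above 0.03 m).
It also fails if it takes over 61 s, if anything falls off the work surface, if the arm or the gripper's body presses on something with over 40 N, if the wrist force passes 120 N, or if a joint passes its speed limit or range.

## Working session

There is one attempt and no reset: what is moved stays moved. The work goes in short steps, Python scripts to look and compute and a tool call to move; the robot and the scene stay as the last step left them, time stands still between calls to the robot, and variables do not carry over. Pictures are saved under pics/ and viewed, at most 10 in all, crops included, and the job is handed in when it is done.

Besides the shell and the picture viewer there is one more tool, called after "Call:" in YAML: its name, and indented under it one key for each argument. move_arm: Moves the arm, as the interface text tells. Its arguments: {"type":"object","properties":{"steps":{"type":"array"}},"required":["steps"]}

```bash
mkdir -p pics; cat > h.py <<'E'
import numpy as np, cv2
from scipy.spatial.transform import Rotation as R
from cell import telemetry, eyes, ctrl, finder
def T(cam):
    c=eyes.calibration(cam); a=np.array(c["attitude"],float)
    m=a if a.shape==(3,3) else R.from_euler('xyz',a).as_matrix()
    return c,m,np.array(c["position"],float)
def w(cam,p):
    c,m,t=T(cam); return m@np.array(p,float)+t
def cloud(cam,d):
    c,m,t=T(cam); v,u=np.mgrid[0:400,0:640]
    P=np.stack([(u-c["cx"])/c["fx"]*d,(v-c["cy"])/c["fy"]*d,d],-1)
    return P@m.T+t
def px(cam,P):
    c,m,t=T(cam); q=m.T@(np.array(P)-t); return (q[0]/q[2]*c["fx"]+c["cx"],q[1]/q[2]*c["fy"]+c["cy"])
E
python3 - <<'E'
from h import *
for cam in ["top","scene"]:
    i,d=eyes.get_image(cam); cv2.imwrite(f"pics/{cam}0.png",i); np.save(f"{cam}.npy",d)
    print(cam,eyes.calibration(cam))
    for n in ["blank_a","rack","tray","screwdriver","bulb","paddle","jar"]:
        for r in finder.pinpoint(cam,n):
            p=w(cam,r["location"]); print(n,round(r["confidence"],2),p.round(),np.round(px(cam,p)))
s=telemetry.read_state(); print(s)
E
```

```text
top {'fx': 387.9365981762577, 'fy': 387.9365981762577, 'cx': 317.259732817989, 'cy': 195.03184377152425, 'position': array([ 445.8144645 ,   15.37679101, 1003.59670718]), 'attitude': array([-3.0639164 , -0.01050243, -1.58898438])}
blank_a 0.92 [241. 257.  26.] [216. 310.]
blank_a 0.81 [ 304. -158.   26.] [384. 281.]
blank_a 0.6 [443. 100.  28.] [279. 227.]
rack 0.49 [489.  -4.  -0.] [320. 209.]
tray 0.78 [496. 324.   2.] [193. 208.]
screwdriver 0.63 [483.  -1.   2.] [319. 211.]
bulb 0.97 [758.  94.  -4.] [282. 108.]
paddle 0.56 [763. -35.   1.] [330. 105.]
jar 0.91 [ 743. -239.    0.] [407. 111.]
scene {'fx': 408.66737850765264, 'fy': 408.66737850765264, 'cx': 316.6541529962369, 'cy': 200.75250568071743, 'position': array([991.13090863, 550.34996606, 833.10974892]), 'attitude': array([-2.38736191,  0.00815816,  2.40674607])}
blank_a 0.87 [446. 102.  27.] [359. 217.]
blank_a 0.87 [598. -86.  30.] [268. 206.]
blank_a 0.83 [247. 260.  23.] [455. 213.]
blank_a 0.6 [ 304. -159.   24.] [330. 147.]
rack 0.72 [ 500. -346.    2.] [244. 152.]
rack 0.37 [ 743. -239.   -2.] [194. 210.]
tray 0.72
[... 326 characters left out ...]
0.8, 'qpos': array([ 1.2422238 ,  0.6283592 ,  0.0384997 ,  1.51745049, -0.0269869 ,
        0.99630133, -0.02001848]), 'qd': array([ 3.29847413e-04,  7.20712772e-04,  2.09635310e-04, -2.42826104e-04,
        5.76946361e-06, -5.74220179e-04, -1.02706727e-04]), 'tau': array([-1.44721075e-04, -5.63203633e+01,  1.22552499e+00, -1.93770075e+01,
        1.09037873e-02,  1.50294247e-03, -9.19989418e-06]), 'eef_pos': array([ 168.86280136, -627.6715738 ,  206.72369457]), 'tool_rot': array([-3.14159199e+00, -2.66264801e-05,  2.62735254e-01]), 'force': array([ 0.54516281,  0.23394773, -0.26258605]), 'torque': array([0.0141104 , 0.01597923, 0.00414939]), 'gripper_force': 0.0, 'width': 85.0020218684914}
```

```bash
python3 - <<'E'
import cv2,numpy as np
a=cv2.imread("pics/top0.png")[60:360,100:560]
b=cv2.imread("pics/scene0.png")[90:370,120:560]
cv2.imwrite("pics/top0c.png",cv2.resize(a,None,fx=1.7,fy=1.7));cv2.imwrite("pics/scene0c.png",cv2.resize(b,None,fx=1.8,fy=1.8))
E
```

```text
(no output)
```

View pics/top0c.png

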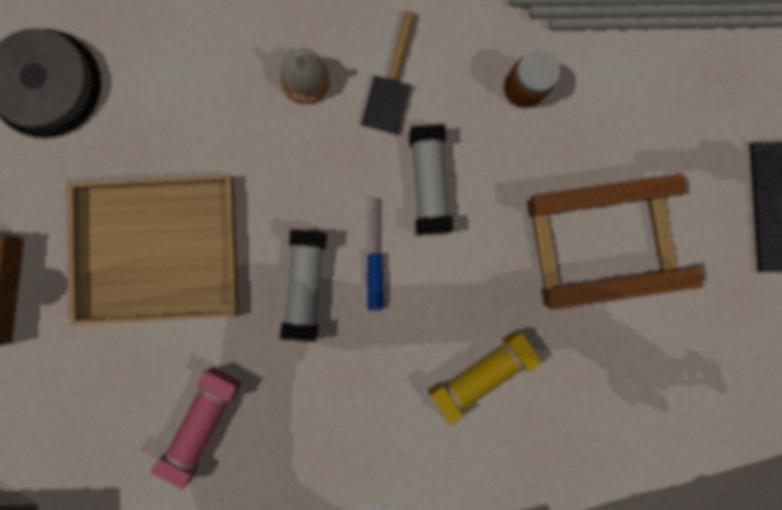

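View pics/scene0c.png

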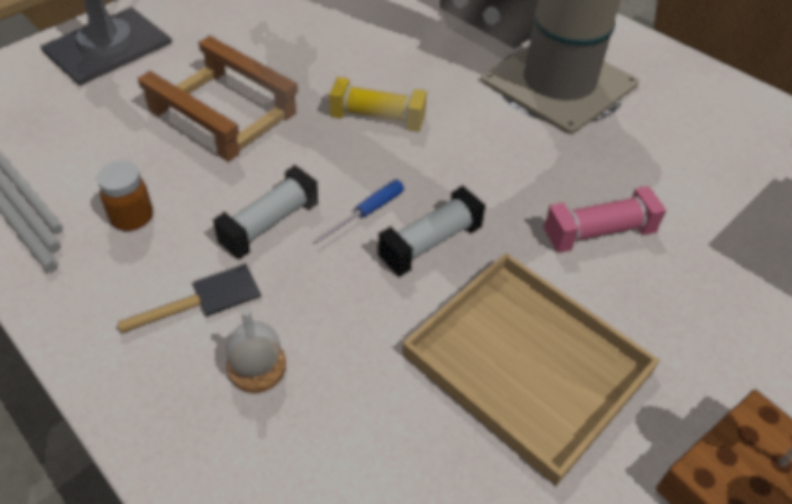

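The two genuine blanks (grey frosted tubes with black caps) are at top crop (303,285) and (430,180), or full-image (278,228) and (353,166). The pink look-alike at crop (200,425) and the yellow one at (485,378) are not part of the job. The rack is on the right at crop (615,240) and the tray on the left at (155,250).

Next I'll measure poses from depth.

```bash
cat >> h.py <<'E'
def rect(P,mask):
    q=P[mask][:,:2].astype(np.float32); (c,s,a)=cv2.minAreaRect(q)
    b=cv2.boxPoints((c,s,a)); e=[b[1]-b[0],b[2]-b[1]]; l=max(e,key=np.linalg.norm)
    ang=np.degrees(np.arctan2(l[1],l[0])); ang=(ang+90)%180-90
    return np.round(c,1),np.round(s,1),round(float(ang),1),len(q)
E
python3 - <<'E'
from h import *
for cam in ["top","scene"]:
    d=np.load(cam+".npy"); P=cloud(cam,d); ok=d>0
    X,Y,Z=P[...,0],P[...,1],P[...,2]
    bench=ok&(X>300)&(X<700)&(abs(Y)<200)&(abs(Z)<12); print(cam,"bench",np.median(Z[bench]))
    for n,x,y,r,z0,z1 in [("A",445,100,105,30,70),("B",598,-86,100,30,70),("rack",498,-346,160,60,85),("tray",497,328,180,20,45)]:
        m=ok&(abs(X-x)<r)&(abs(Y-y)<(75 if n in"AB" else r))&(Z>z0)&(Z<z1)
        m=cv2.morphologyEx(m.astype(np.uint8),cv2.MORPH_OPEN,np.ones((2,2)))>0
        print(n,rect(P,m),np.percentile(Z[m],[50,95]).round(1))
E
```

```text
top bench 0.10723290271039332
A (array([433.9,  73.5]), array([113.3, 165.1]), -5.6, 1257) [47.5 53.5]
B (array([554.1, -80.4]), array([110. , 267.4]), -19.1, 1216) [47.9 53.7]
rack (array([ 479.1, -240.4]), array([177.3, 515.9]), -82.8, 2274) [70.  73.1]
tray (array([460.8, 232.8]), array([435.6, 289.5]), 88.4, 1105) [27.  32.1]
scene bench 0.7597187992734575
A (array([699.1, 275. ]), array([790.9, 137.5]), 33.5, 1035) [47.6 53.8]
B (array([798.6, 176.6]), array([826.9, 152.2]), 52.3, 972) [46.7 54. ]
rack (array([761.7,  11.5]), array([1140.7,  266.3]), 53.8, 1125) [69.8 72.8]
tray (array([659.8, 357.7]), array([719.2, 265.2]), 9.9, 1656) [28.3 32.8]
```

```bash
python3 - <<'E'
from h import *
for cam in ["top","scene"]:
    d=np.load(cam+".npy"); P=cloud(cam,d); ok=d>0
    X,Y,Z=P[...,0],P[...,1],P[...,2]
    for n,x,y,r,z0,z1 in [("A",445,100,105,30,62),("B",598,-86,100,30,62),("rack",498,-346,160,62,78),("tray",497,328,150,22,36)]:
        m0=ok&(abs(X-x)<r)&(abs(Y-y)<(60 if n in"AB" else r))&(Z>z0)&(Z<z1)
        k,l,s,_=cv2.connectedComponentsWithStats(m0.astype(np.uint8),connectivity=8)
        for j in range(1,k):
            if s[j,4]>150: print(cam,n,rect(P,l==j),np.median(Z[l==j]).round(1))
E
```

```text
top A (array([441.2, 101.7]), array([ 52.1, 159.9]), -5.6, 1261) 47.8
top B (array([593.4, -88. ]), array([160.1,  52.1]), 2.9, 1219) 48.1
top rack (array([ 563.5, -340.4]), array([ 30.3, 221.1]), -82.6, 1111) 70.1
top rack (array([ 428.8, -358.4]), array([ 30.2, 221.7]), -82.6, 1155) 70.3
top tray (array([497.8, 326.9]), array([210.1, 242.4]), -88.1, 1053) 29.3
scene A (array([445.7, 103.1]), array([ 54. , 162.5]), -5.7, 1037) 48.0
scene B (array([598.5, -87.4]), array([161.6,  55.1]), 2.8, 975) 47.5
scene rack (array([ 433.7, -357. ]), array([ 33.8, 222.4]), -82.7, 508) 70.1
scene rack (array([ 569. , -338.6]), array([ 31.8, 222. ]), -82.7, 574) 70.2
scene tray (array([502.1, 326.5]), array([213.4, 241. ]), -88.1, 1480) 29.8
```

Call:
move_arm:
  steps:
    - [0, 0, -2.4, 0.0285, 0.036, 0.01, 0.085]
    - [0, 0, -2.4, 0.0285, 0.036, 0, 0.085]
    - [0, 0, -2.4, 0.0285, 0.036, 0, 0.085]
    - [0, 0, -2.4, 0.0285, 0.036, 0, 0.085]
    - [0, 0, -2.4, 0.0285, 0.036, 0, 0.085]

```text
clock: 1.3
eef_pos: [312.4, -446.2, 217.0]
tool_rot: [3.141, -0.001, 0.051]
force: [0.8, -0.2, 0.1]
width: 85.3
gripper_force: 0.0
```

Call:
move_arm:
  steps:
    - [0, 0, 0, 0.0285, 0.036, 0, 0.085]
    - [0, 0, 0, 0.0285, 0.036, 0, 0.085]
    - [0, 0, 0, 0.0285, 0.036, 0, 0.085]
    - [0, 0, 0, 0.0285, 0.036, 0, 0.085]
    - [0, 0, 0, 0.0285, 0.036, 0, 0.085]

```text
clock: 1.8
eef_pos: [455.0, -266.2, 217.0]
tool_rot: [3.141, -0.001, 0.053]
force: [0.9, -0.3, -0.4]
width: 85.2
gripper_force: 0.0
```

Call:
move_arm:
  steps:
    - [0, 0, 0, 0.0285, 0.036, 0, 0.085]
    - [0, 0, 0, 0.0285, 0.036, 0, 0.085]
    - [0, 0, 0, 0.0285, 0.036, 0, 0.085]
    - [0, 0, 0, 0.0285, 0.036, 0, 0.085]
    - [0, 0, 0, 0.0285, 0.036, 0, 0.085]

```text
clock: 2.3
eef_pos: [597.5, -86.1, 216.9]
tool_rot: [3.141, -0.001, 0.053]
force: [0.3, -1.2, 0.3]
width: 85.3
gripper_force: 0.0
```

```bash
cat >> h.py <<'E'
def wrist(x,y,name):
    i,d=eyes.get_image("wrist"); P=cloud("wrist",d); X,Y,Z=P[...,0],P[...,1],P[...,2]
    m0=(d>0)&(abs(X-x)<105)&(abs(Y-y)<60)&(Z>30)&(Z<62)
    k,l,s,_=cv2.connectedComponentsWithStats(m0.astype(np.uint8))
    for j in range(1,k):
        if s[j,4]>1000: print(rect(P,l==j),np.median(Z[l==j]).round(1))
    cv2.imwrite(f"pics/{name}.png",i)
E
python3 - <<'E'
from h import *
wrist(596,-88,"w1"); print(telemetry.read_state()["force"])
E
```

```text
(array([603.8, -76.9]), array([160.2,  52.1]), 3.5, 7373) 47.3
[6.17974282 5.70668961 0.91574594]
```

View pics/w1.png

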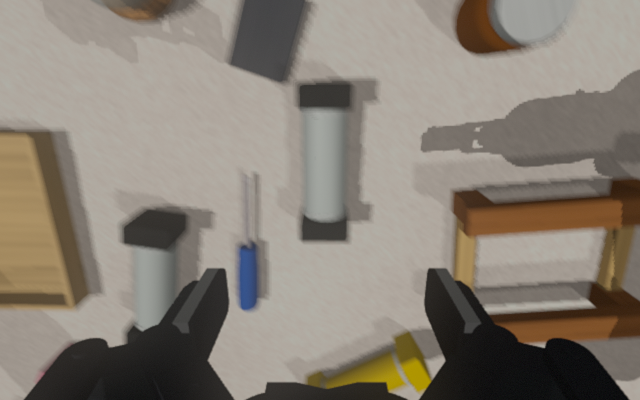

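The view confirms a grey frosted tube with black caps at (325,160), with the paddle clear at (270,35). The arm was still settling in that picture, so I'll measure again at rest.

```bash
python3 - <<'E'
from h import *
wrist(596,-88,"w2"); s=telemetry.read_state(); print(s["force"],s["eef_pos"],s["clock"],T("wrist")[2])
wrist(596,-88,"w3"); s=telemetry.read_state(); print(s["force"],s["eef_pos"],s["clock"],s["tau"])
E
```

```text
(array([594.3, -91.9]), array([160. ,  51.6]), 2.9, 7245) 47.2
[-0.28291385  1.49778239 -0.44620615] [600.51976653 -78.83644505 216.49245991] 2.4 [684.49100948 -75.3883494  383.23835296]
(array([594.4, -93.4]), array([160. ,  51.9]), 2.8, 7343) 47.3
[-0.43361571  0.78519435 -0.03476009] [598.15999986 -83.22853164 216.35426091] 2.45 [ -2.1973604  -51.20516539  -0.14665171 -19.62897956  -0.30535838
  -0.15145962  -0.11402778]
```

Call:
move_arm:
  steps:
    - [0, 0, 0, -0.001, -0.002, -0.03, 0.085]
    - [0, 0, 0, 0, 0, -0.03, 0.085]
    - [0, 0, 0, 0, 0, -0.02, 0.085]
    - [0, 0, 0, 0, 0, -0.006, 0.085]
    - [0, 0, 0, 0, 0, 0, 0.085]

```text
clock: 2.95
eef_pos: [594.5, -90.8, 130.2]
tool_rot: [3.141, 0.002, 0.052]
force: [0.3, 0.1, 0.1]
width: 84.5
gripper_force: 0.0
```

```bash
python3 - <<'E'
from h import *
for k in range(2):
    wrist(596,-88,"w4"); s=telemetry.read_state(); print(s["force"],s["eef_pos"],s["tool_rot"],s["clock"])
E
```

```text
(array([598.7, -88.2]), array([159.2,  52.1]), 3.0, 12574) 48.5
[0.293006   0.16125783 0.02798179] [595.38569537 -90.6612568  131.22870396] [ 3.14106650e+00 -2.96424996e-04  5.22093832e-02] 3.0
(array([597.8, -88.2]), array([160. ,  51.9]), 2.9, 12442) 48.1
[-0.61650048 -0.21269435  0.5999506 ] [595.98880365 -90.49115586 131.82550055] [ 3.14099021e+00 -1.71505785e-03  5.24659929e-02] 3.05
```

Call:
move_arm:
  steps:
    - [0, 0, 0, 0.002, 0.0015, -0.03, 0.085]
    - [0, 0, 0, 0, 0, -0.035, 0.085]
    - [0, 0, 0, 0, 0, -0.03, 0.085]
    - [0, 0, 0, 0, 0, -0.02, 0.085]
    - [0, 0, 0, 0, 0, -0.01, 0.085]

```text
clock: 3.55
eef_pos: [597.3, -88.4, 5.2]
tool_rot: [3.142, 0.0, 0.053]
force: [-0.3, 0.0, 0.6]
width: 85.0
gripper_force: 0.0
```

Call:
move_arm:
  steps:
    - [0, 0, 0, 0, 0, 0, 0.06]
    - [0, 0, 0, 0, 0, 0, 0.03]
    - [0, 0, 0, 0, 0, 0, 0.03]
    - [0, 0, 0, 0, 0, 0, 0.03]
    - [0, 0, 0, 0, 0, 0, 0.03]

```text
clock: 4.05
eef_pos: [598.8, -87.8, 8.2]
tool_rot: [-3.141, -0.003, 0.053]
force: [-1.1, 1.1, 8.3]
width: 38.9
gripper_force: 56.7
```

```bash
python3 - <<'E'
from h import *
i,d=eyes.get_image("wrist"); cv2.imwrite("pics/w5.png",i)
j,_=eyes.get_image("scene"); u,v=map(int,px("scene",[598,-88,40])); print(u,v)
c=cv2.resize(j[v-60:v+60,u-80:u+80],(640,480),interpolation=cv2.INTER_CUBIC)
cv2.imwrite("pics/g.png",np.hstack([cv2.resize(i,(400,250)),cv2.resize(c,(400,300))[:250]]))
s=telemetry.read_state(); print(s["force"],s["eef_pos"],s["width"],s["gripper_force"],s["clock"],s["tau"])
E
```

```text
267 203
[-1.52728229  0.55281589  9.07167055] [598.71666552 -87.79704387   8.1720472 ] 38.69468504751592 56.72919273376465 4.15 [ 4.37038299e-01 -5.32501352e+01  1.89913541e+00 -1.11148569e+01
  2.90198699e-01 -6.95400517e-01  2.43535498e-02]
```

View pics/g.png

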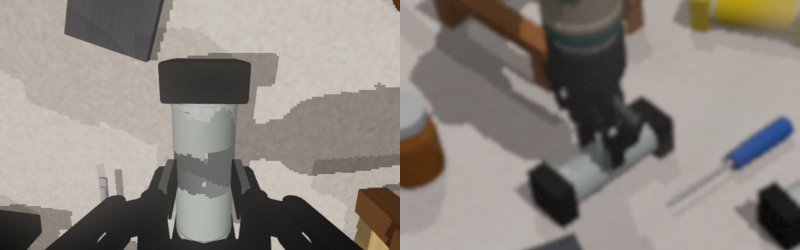

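The fingers straddle the middle of the bare tube, but the width reads lower than I expected. I'll test the grip with a tiny lift.

Call:
move_arm:
  steps:
    - [0, 0, 0, 0, 0, 0.003, 0.03]
    - [0, 0, 0, 0, 0, 0.003, 0.03]
    - [0, 0, 0, 0, 0, 0.003, 0.03]
    - [0, 0, 0, 0, 0, 0.0, 0.03]

```text
clock: 4.55
eef_pos: [597.7, -88.4, 15.2]
tool_rot: [3.141, -0.001, 0.053]
force: [-0.4, -0.9, -1.4]
width: 39.0
gripper_force: 56.0
```

Call:
move_arm:
  steps:
    - [0, 0, 0, 0, 0, 0.008, 0.03]
    - [0, 0, 0, 0, 0, 0.01, 0.03]
    - [0, 0, 0, 0, 0, 0.006, 0.03]
    - [0, 0, 0, 0, 0, 0.0, 0.03]
    - [0, 0, 0, 0, 0, 0.0, 0.03]

```text
clock: 5.05
eef_pos: [597.5, -88.2, 39.0]
tool_rot: [3.142, -0.001, 0.053]
force: [0.7, 0.3, -1.3]
width: 38.7
gripper_force: 56.1
```

Call:
move_arm:
  steps:
    - [0, 0, 0, 0, 0, 0, 0.03]
    - [0, 0, 0, 0, 0, 0, 0.03]
    - [0, 0, 0, 0, 0, 0, 0.03]

```text
clock: 5.35
eef_pos: [597.1, -88.2, 38.4]
tool_rot: [-3.141, 0.001, 0.053]
force: [-0.6, 0.2, -1.6]
width: 38.5
gripper_force: 56.1
```

```bash
python3 - <<'E'
from h import *
f=[]
for k in range(8):
    i,d=eyes.get_image("wrist"); s=telemetry.read_state(); f.append(s["force"][2]); 
print(np.round(f,2),np.mean(f),s["eef_pos"],s["torque"],s["width"],s["clock"],s["tau"])
cv2.imwrite("pics/w6.png",i); print(rect(cloud("wrist",d),(d>0)&(cloud("wrist",d)[...,2]>66)&(cloud("wrist",d)[...,2]<83)))
E
```

```text
[-1.94 -1.8  -1.37 -1.22 -1.6  -2.45 -0.97 -1.47] -1.6006251146726385 [597.40544028 -88.20949707  38.7068241 ] [ 0.07312544 -0.03219955 -0.02333178] 38.42102504310772 5.75 [ 1.36691078e-04 -5.78671360e+01  1.41428020e+00 -1.29365256e+01
  7.81803072e-03  4.99877366e-03  3.45304773e-05]
(array([ 607.6, -153.7]), array([139.8, 195.1]), -89.4, 32669)
```

```bash
python3 - <<'E'
from h import *
j,d=eyes.get_image("top"); P=cloud("top",d)
for (x,y) in [(597+68,-88+4),(597-68,-88-4),(597+45,-86)]:
    m=(d>0)&(np.hypot(P[...,0]-x,P[...,1]-y)<8); print(np.median(P[m][:,2]),m.sum())
m=(d>0)&(abs(P[...,0]-597)<110)&(abs(P[...,1]+88)<50)&(P[...,2]>70)&(P[...,2]<92);print(rect(P,m))
u,v=map(int,px("top",[598,-88,60]))
cv2.imwrite("pics/t2.png",cv2.resize(j[v-60:v+60,u-80:u+80],(640,480)))
E
```

```text
nan 0
585.9995165134777 86
nan 0
(array([590.8, -70.5]), array([159.4,  25.6]), 7.1, 262)
  return _methods._mean(a, axis=axis, dtype=dtype,
  ret = ret.dtype.type(ret / rcount)
```

View pics/w6.png

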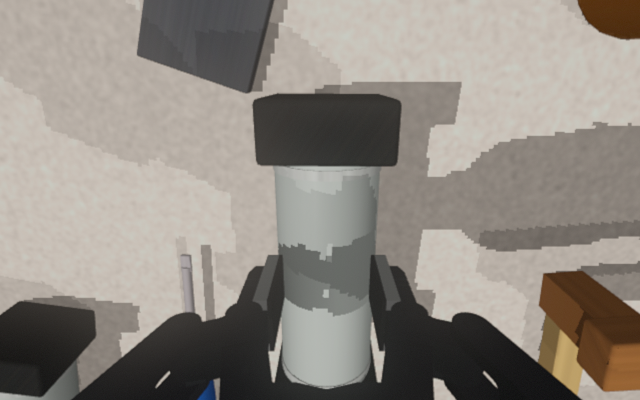

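It's lifted clear and level, and the steady load is about 1.6 N, or roughly 160 g. That makes it light, so it goes in the tray's far slot.

Call:
move_arm:
  steps:
    - [0, 0, 0, 0, 0.005, 0.03, 0.03]
    - [0, 0, 0, -0.004, 0.02, 0.04, 0.03]
    - [0, 0, 0, -0.008, 0.035, 0.01, 0.03]
    - [0, 0, -0.5, -0.01, 0.045, 0, 0.03]
    - [0, 0, -0.5, -0.01, 0.045, 0, 0.03]

```text
clock: 6.3
eef_pos: [565.5, 62.9, 119.6]
tool_rot: [-3.141, -0.002, 0.034]
force: [0.5, 1.5, -1.9]
width: 38.7
gripper_force: 56.5
```

Call:
move_arm:
  steps:
    - [0, 0, 0, -0.01, 0.045, 0, 0.03]
    - [0, 0, 0, -0.01, 0.045, 0, 0.03]
    - [0, 0, 0, -0.01, 0.045, 0, 0.03]
    - [0, 0, 0, -0.01, 0.045, 0, 0.03]
    - [0, 0, 0, -0.01, 0.045, 0, 0.03]

```text
clock: 6.8
eef_pos: [514.7, 288.6, 118.8]
tool_rot: [3.142, -0.0, 0.036]
force: [2.0, 0.0, -1.6]
width: 38.5
gripper_force: 56.5
```

Call:
move_arm:
  steps:
    - [0, 0, 0, -0.008, 0.04, 0, 0.03]
    - [0, 0, 0, -0.006, 0.03, 0, 0.03]
    - [0, 0, 0, -0.0035, 0.017, -0.01, 0.03]
    - [0, 0, 0, 0, 0.008, -0.02, 0.03]
    - [0, 0, 0, 0, 0, -0.02, 0.03]

```text
clock: 7.3
eef_pos: [497.7, 382.9, 67.7]
tool_rot: [-3.141, -0.001, 0.037]
force: [-0.1, -0.4, -1.3]
width: 38.4
gripper_force: 56.5
```

Call:
move_arm:
  steps:
    - [0, 0, 0, 0, 0, -0.02, 0.03]
    - [0, 0, 0, 0, 0, -0.015, 0.03]
    - [0, 0, 0, 0, 0, -0.009, 0.03]
    - [0, 0, 0, 0, 0, -0.004, 0.03]
    - [0, 0, 0, 0, 0, 0, 0.03]

```text
clock: 7.8
eef_pos: [498.0, 381.4, 20.4]
tool_rot: [3.141, 0.0, 0.035]
force: [-0.1, 0.2, -2.0]
width: 38.9
gripper_force: 56.5
```

Call:
move_arm:
  steps:
    - [0, 0, 0, 0, 0, -0.003, 0.03]
    - [0, 0, 0, 0, 0, -0.002, 0.03]
    - [0, 0, 0, 0, 0, -0.001, 0.03]
    - [0, 0, 0, 0, 0, 0, 0.03]

```text
clock: 8.2
eef_pos: [497.9, 381.9, 14.9]
tool_rot: [-3.141, -0.0, 0.036]
force: [0.1, -0.1, -1.2]
width: 38.5
gripper_force: 56.5
```

Call:
move_arm:
  steps:
    - [0, 0, 0, 0, 0, -0.0015, 0.03]
    - [0, 0, 0, 0, 0, -0.0015, 0.03]
    - [0, 0, 0, 0, 0, 0, 0.03]

```text
clock: 8.5
eef_pos: [498.1, 381.9, 14.2]
tool_rot: [-3.141, -0.0, 0.036]
force: [-5.4, -3.7, 15.1]
width: 38.7
gripper_force: 61.4
```

Call:
move_arm:
  steps:
    - [0, 0, 0, 0, 0, 0.001, 0.045]
    - [0, 0, 0, 0, 0, 0, 0.055]
    - [0, 0, 0, 0, 0, 0, 0.066]
    - [0, 0, 0, 0, 0, 0, 0.066]
    - [0, 0, 0, 0, 0, 0, 0.066]

```text
clock: 9.0
eef_pos: [497.8, 381.8, 12.5]
tool_rot: [3.141, 0.0, 0.036]
force: [0.1, -0.1, 0.2]
width: 65.9
gripper_force: 0.0
```

Call:
move_arm:
  steps:
    - [0, 0, 0, 0, 0, 0.015, 0.066]
    - [0, 0, 0, 0, 0, 0.03, 0.066]
    - [0, 0, 0, 0, 0, 0.045, 0.066]
    - [0, 0, 0, -0.004, -0.03, 0.04, 0.075]
    - [0, 0, 0, -0.006, -0.03, 0.03, 0.085]

```text
clock: 9.5
eef_pos: [488.8, 322.5, 176.1]
tool_rot: [-3.139, -0.004, 0.037]
force: [0.5, -0.0, -0.8]
width: 84.7
gripper_force: 0.0
```

Call:
move_arm:
  steps:
    - [0, 0, -1.5, -0.008, -0.042, 0, 0.085]
    - [0, 0, -1.5, -0.009, -0.045, 0, 0.085]
    - [0, 0, -1.5, -0.009, -0.045, 0, 0.085]
    - [0, 0, -1.5, -0.009, -0.04, -0.01, 0.085]
    - [0, 0, -1.5, -0.006, -0.028, -0.015, 0.085]

```text
clock: 10.0
eef_pos: [447.0, 119.2, 149.1]
tool_rot: [-3.141, -0.003, -0.099]
force: [1.1, -0.1, -0.3]
width: 84.9
gripper_force: 0.0
```

Call:
move_arm:
  steps:
    - [0, 0, 0, -0.003, -0.015, -0.015, 0.085]
    - [0, 0, 0, 0, -0.005, -0.004, 0.085]
    - [0, 0, 0, 0, 0, 0, 0.085]
    - [0, 0, 0, 0, 0, 0, 0.085]

```text
clock: 10.4
eef_pos: [444.9, 103.2, 129.4]
tool_rot: [-3.14, -0.002, -0.094]
force: [0.6, 1.0, -0.1]
width: 85.1
gripper_force: 0.0
```

```bash
python3 - <<'E'
from h import *
for k in range(2):
    wrist(444,102,"w7"); s=telemetry.read_state(); print(s["force"],s["eef_pos"],s["tool_rot"],s["clock"])
d=eyes.get_image("top")[1]; P=cloud("top",d)
m=(d>0)&(abs(P[...,0]-498)<90)&(abs(P[...,1]-382)<50)&(P[...,2]>36)&(P[...,2]<70);print(rect(P,m),np.percentile(P[m][:,2],[5,50,95]))
E
```

```text
(array([444.6, 102.6]), array([ 52.1, 160.4]), -5.9, 12495) 47.5
[-0.23861349 -0.47589415  0.60967628] [444.9159942  103.3788071  129.32681055] [-3.14032200e+00 -1.75238977e-03 -9.32529173e-02] 10.45
(array([444.7, 102.2]), array([ 52. , 159.9]), -6.0, 12499) 47.4
[-0.77973023  0.07695693  0.99698499] [444.76391518 103.38132808 129.25062207] [-3.14043242e+00 -1.58820567e-03 -9.30368926e-02] 10.5
(array([492.9, 379.4]), array([159.8,  52.6]), 1.7, 1326) [40.27271151 53.82812624 59.32613754]
```

Call:
move_arm:
  steps:
    - [0, 0, -0.5, 0, -0.001, -0.03, 0.085]
    - [0, 0, 0, 0, 0, -0.035, 0.085]
    - [0, 0, 0, 0, 0, -0.03, 0.085]
    - [0, 0, 0, 0, 0, -0.019, 0.085]
    - [0, 0, 0, 0, 0, -0.01, 0.085]

```text
clock: 11.05
eef_pos: [442.8, 101.4, 5.0]
tool_rot: [3.141, 0.005, -0.102]
force: [-0.7, 0.7, 0.0]
width: 84.6
gripper_force: 0.0
```

Call:
move_arm:
  steps:
    - [0, 0, 0, 0, 0, 0, 0.06]
    - [0, 0, 0, 0, 0, 0, 0.03]
    - [0, 0, 0, 0, 0, 0, 0.03]
    - [0, 0, 0, 0, 0, 0, 0.03]
    - [0, 0, 0, 0, 0, 0, 0.03]

```text
clock: 11.55
eef_pos: [444.4, 102.7, 8.2]
tool_rot: [-3.139, 0.0, -0.102]
force: [-1.0, 2.4, 8.9]
width: 39.0
gripper_force: 56.6
```

Call:
move_arm:
  steps:
    - [0, 0, 0, 0, 0, 0.003, 0.03]
    - [0, 0, 0, 0, 0, 0.003, 0.03]
    - [0, 0, 0, 0, 0, 0.003, 0.03]
    - [0, 0, 0, 0, 0, 0.0, 0.03]

```text
clock: 11.95
eef_pos: [443.7, 100.9, 15.9]
tool_rot: [3.142, 0.002, -0.104]
force: [-0.0, -0.7, -5.6]
width: 38.5
gripper_force: 55.5
```

Call:
move_arm:
  steps:
    - [0, 0, 0, 0, 0, 0.008, 0.03]
    - [0, 0, 0, 0, 0, 0.01, 0.03]
    - [0, 0, 0, 0, 0, 0.006, 0.03]
    - [0, 0, 0, 0, 0, 0.0, 0.03]
    - [0, 0, 0, 0, 0, 0.0, 0.03]

```text
clock: 12.45
eef_pos: [443.7, 101.2, 39.9]
tool_rot: [-3.141, 0.001, -0.104]
force: [0.6, -0.1, -6.2]
width: 38.6
gripper_force: 56.1
```

Call:
move_arm:
  steps:
    - [0, 0, 0, 0, 0, 0, 0.03]
    - [0, 0, 0, 0, 0, 0, 0.03]
    - [0, 0, 0, 0, 0, 0, 0.03]
    - [0, 0, 0, 0, 0, 0, 0.03]

```text
clock: 12.85
eef_pos: [443.5, 101.0, 39.4]
tool_rot: [3.142, 0.002, -0.104]
force: [-0.4, -0.1, -5.0]
width: 38.7
gripper_force: 56.1
```

```bash
python3 - <<'E'
from h import *
f=[]
for k in range(8):
    i,d=eyes.get_image("wrist"); s=telemetry.read_state(); f.append(s["force"][2]); 
P=cloud("wrist",d); print(np.round(f,2),np.mean(f),s["eef_pos"],s["tool_rot"],s["torque"],s["width"],s["clock"])
for r in (50,60,70): 
    m=(d>0)&(np.hypot(P[...,0]-444-r,P[...,1]-102+r*.1)<6); print(r,np.median(P[m][:,2]))
E
```

```text
[-6.02 -5.55 -5.92 -5.22 -5.65 -5.74 -5.81 -5.43] -5.66568645238009 [443.58171701 101.13092897  39.60864216] [-3.14148039e+00  2.11009193e-03 -1.03825589e-01] [-0.01038561  0.00230066 -0.03214908] 38.61035071424467 13.25
50 79.21215634259276
60 82.27698607406985
70 82.36052581751431
```

It reads a steady 5.67 N, about 580 g, so it's heavy and goes on the rack.

Call:
move_arm:
  steps:
    - [0, 0, 0, 0, -0.005, 0.03, 0.03]
    - [0, 0, 0, 0.002, -0.02, 0.04, 0.03]
    - [0, 0, 0, 0.004, -0.035, 0.03, 0.03]
    - [0, 0, 0, 0.006, -0.045, 0, 0.03]
    - [0, 0, 0, 0.006, -0.045, 0, 0.03]

```text
clock: 13.75
eef_pos: [462.3, -49.8, 140.8]
tool_rot: [-3.141, -0.001, -0.102]
force: [0.8, -0.2, -5.9]
width: 38.3
gripper_force: 57.5
```

Call:
move_arm:
  steps:
    - [0, 0, 2.67, 0.006, -0.045, 0, 0.03]
    - [0, 0, 2.67, 0.006, -0.045, 0, 0.03]
    - [0, 0, 2.67, 0.006, -0.045, 0, 0.03]
    - [0, 0, 2.67, 0.006, -0.045, 0, 0.03]
    - [0, 0, 2.67, 0.006, -0.045, 0, 0.03]

```text
clock: 14.25
eef_pos: [490.9, -275.4, 139.3]
tool_rot: [-3.141, 0.003, 0.131]
force: [0.2, -0.4, -6.3]
width: 38.3
gripper_force: 57.6
```

Call:
move_arm:
  steps:
    - [0, 0, 0, 0.005, -0.04, 0, 0.03]
    - [0, 0, 0, 0.002, -0.022, 0, 0.03]
    - [0, 0, 0, 0, -0.01, 0, 0.03]
    - [0, 0, 0, 0, -0.003, 0, 0.03]
    - [0, 0, 0, 0, 0, 0, 0.03]

```text
clock: 14.75
eef_pos: [498.2, -347.2, 139.1]
tool_rot: [-3.139, 0.003, 0.13]
force: [0.2, 1.4, -6.3]
width: 38.7
gripper_force: 57.5
```

```bash
python3 - <<'E'
from h import *
i,d=eyes.get_image("wrist"); i,d=eyes.get_image("wrist"); s=telemetry.read_state(); P=cloud("wrist",d)
cv2.imwrite("pics/w8.png",i); print(s["force"],s["eef_pos"],s["tool_rot"],s["clock"])
m0=(d>0)&(abs(P[...,2]-70)<8)
k,l,st,_=cv2.connectedComponentsWithStats(m0.astype(np.uint8))
for j in range(1,k):
    if st[j,4]>800: print(rect(P,l==j),np.median(P[l==j][:,2]).round(1))
m=(d>0)&(abs(P[...,2]-180)<15)&(P[...,0]>540); 
print("cap",rect(P,m) if m.sum()>50 else m.sum())
E
```

```text
[ 1.34131124  0.29358423 -5.82004626] [ 498.80775256 -346.43352371  139.38536705] [-3.13940210e+00  2.39621323e-03  1.31409223e-01] 14.85
(array([ 567.3, -340.8]), array([ 30.2, 219.4]), -82.6, 10077) 69.4
(array([ 422.5, -279.2]), array([30.9, 59.5]), -82.5, 2121) 69.0
(array([ 443.4, -435.6]), array([30.6, 63.2]), -83.0, 2254) 69.0
cap (array([ 558.3, -339.7]), array([41.5, 52.3]), -83.4, 13595)
```

View pics/w8.png

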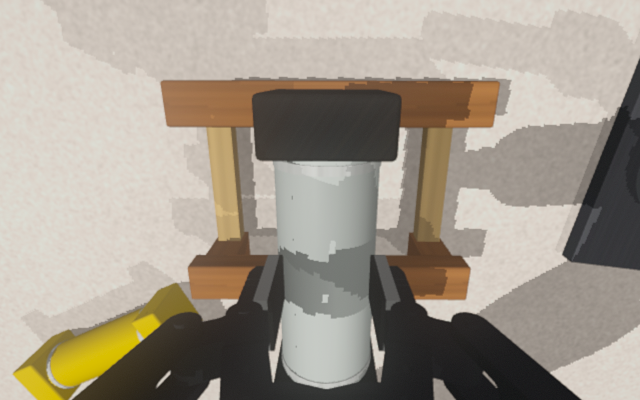

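The held blank's cap at (327,120) is over the far rail. The rack centre comes out at (500,-349.6) and the blank is centred on it to about 1 mm, so I'll lower it.

Call:
move_arm:
  steps:
    - [0, 0, 0, 0, 0, -0.02, 0.03]
    - [0, 0, 0, 0, 0, -0.02, 0.03]
    - [0, 0, 0, 0, 0, -0.01, 0.03]
    - [0, 0, 0, 0, 0, -0.004, 0.03]
    - [0, 0, 0, 0, 0, 0, 0.03]

```text
clock: 15.35
eef_pos: [498.7, -348.2, 85.5]
tool_rot: [-3.141, 0.002, 0.13]
force: [1.1, 0.4, -5.4]
width: 38.7
gripper_force: 57.5
```

Call:
move_arm:
  steps:
    - [0, 0, 0, 0, 0, -0.002, 0.03]
    - [0, 0, 0, 0, 0, -0.002, 0.03]
    - [0, 0, 0, 0, 0, -0.001, 0.03]
    - [0, 0, 0, 0, 0, 0, 0.03]

```text
clock: 15.75
eef_pos: [498.6, -348.9, 80.7]
tool_rot: [-3.142, 0.002, 0.129]
force: [-0.4, 0.1, -4.8]
width: 38.5
gripper_force: 57.5
```

Call:
move_arm:
  steps:
    - [0, 0, 0, 0, 0, -0.001, 0.03]
    - [0, 0, 0, 0, 0, -0.001, 0.03]
    - [0, 0, 0, 0, 0, 0, 0.03]

```text
clock: 16.05
eef_pos: [498.7, -349.0, 78.7]
tool_rot: [3.142, 0.002, 0.129]
force: [-0.5, 0.4, -4.6]
width: 38.6
gripper_force: 57.8
```

Call:
move_arm:
  steps:
    - [0, 0, 0, 0, 0, -0.001, 0.03]
    - [0, 0, 0, 0, 0, -0.001, 0.03]
    - [0, 0, 0, 0, 0, 0, 0.03]

```text
clock: 16.35
eef_pos: [498.7, -349.2, 78.4]
tool_rot: [3.141, 0.001, 0.129]
force: [-3.3, 1.3, 8.1]
width: 38.5
gripper_force: 61.7
```

It's resting on the rails, so I'll release and retreat upward.

Call:
move_arm:
  steps:
    - [0, 0, 0, 0, 0, 0.0005, 0.045]
    - [0, 0, 0, 0, 0, 0, 0.055]
    - [0, 0, 0, 0, 0, 0, 0.07]
    - [0, 0, 0, 0, 0, 0, 0.075]
    - [0, 0, 0, 0, 0, 0, 0.075]

```text
clock: 16.85
eef_pos: [498.6, -348.9, 77.0]
tool_rot: [-3.142, 0.002, 0.129]
force: [0.3, -0.5, 0.0]
width: 75.0
gripper_force: 0.0
```

Call:
move_arm:
  steps:
    - [0, 0, 0, 0, 0, 0.015, 0.075]
    - [0, 0, 0, 0, 0, 0.03, 0.075]
    - [0, 0, 0, 0, 0, 0.04, 0.075]
    - [0, 0, 0, 0, 0, 0.03, 0.075]
    - [0, 0, 0, -0.01, 0.03, 0.02, 0.075]

```text
clock: 17.35
eef_pos: [489.9, -323.8, 216.0]
tool_rot: [3.134, -0.003, 0.125]
force: [0.0, 0.6, 0.3]
width: 75.0
gripper_force: 0.0
```

Call:
move_arm:
  steps:
    - [0, 0, 0, -0.01, 0.045, 0, 0.075]
    - [0, 0, 0, -0.01, 0.045, 0, 0.075]
    - [0, 0, 0, -0.01, 0.035, 0, 0.075]
    - [0, 0, 0, 0, 0.015, 0, 0.075]
    - [0, 0, 0, 0, 0, 0, 0.075]

```text
clock: 17.85
eef_pos: [458.9, -176.3, 213.3]
tool_rot: [-3.141, 0.001, 0.133]
force: [1.1, 0.1, -0.0]
width: 75.0
gripper_force: 0.0
```

```bash
python3 - <<'E'
from h import *
for k in range(3): j,_=eyes.get_image("scene")
print(telemetry.read_state()["eef_pos"])
i,d=eyes.get_image("top"); P=cloud("top",d); X,Y,Z=P[...,0],P[...,1],P[...,2]
m=(d>0)&(abs(X-497)<95)&(abs(Y+348)<45)&(Z>100)&(Z<130);print("A",rect(P,m),np.percentile(Z[m],[5,50,95]))
m=(d>0)&(abs(X-498)<88)&(abs(Y-382)<45)&(Z>40)&(Z<70);print("B",rect(P,m),np.percentile(Z[m],[5,50,95]))
cv2.imwrite("pics/end.png",np.hstack([i[60:360,100:560],j[60:360,120:560]]))
cv2.imwrite("pics/end.png",cv2.resize(cv2.imread("pics/end.png"),(800,267)))
E
```

```text
[ 459.04861927 -180.43818407  212.7823323 ]
A (array([ 565. , -319.7]), array([14.6, 27.3]), -32.3, 67) [103.00810942 120.51979613 124.20374219]
B (array([493. , 378.8]), array([160. ,  53.7]), 1.5, 1268) [42.53852471 53.7733134  59.0654817 ]
```

View pics/end.png

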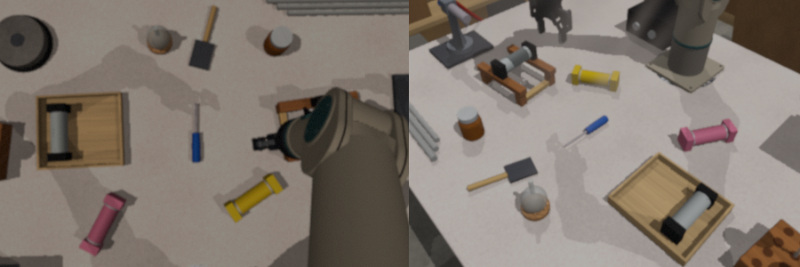

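The scene view shows blank A across both rails at (514,62) and blank B flat in the tray at (690,212). The other objects haven't moved, and the arm is touching nothing.

```bash
python3 -c "
from cell import ctrl; print(ctrl.finish_job())"
```

```text
the job is handed in; nothing more can be done
None
```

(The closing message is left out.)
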